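# Charge the dabber at the plunger pot

### The job

Push the dust cover of the plunger pot well aside by its peg, so that it hangs clear of the mouth and stays there. Then pick up the ink dabber that stands near the front of the bench (not the one at the back among the tins), dip its pad into the pot and press the sprung plate inside gently until you clearly feel it push back, holding it so for about half a second. Finally lift the dabber out, set it down upright in the middle of the stone slab without dropping it, and let go; leave the other things on the bench as they are.

Things in the scene. Friction and masses are not known exactly. Their poses are not given: they have to be found in the camera images.
- dabber_center (a point): centre of the ink dabber, half-way up its 85 mm; z is its axis, up. It stands upright, loose, 0.1 to 0.2 kg: a round dark leather pad below (66 mm across, 33 mm high), a slim neck 27 mm across and a round wooden knob at the top, 32 mm across, from 57 to 85 mm above its foot; grasp the knob from above. The foot lies 42.5 mm below this point.
- pot: plunger pot, a plain metal pot fixed to the bench, 94 mm across outside, 86 mm inside, rim 60 mm above the bench. Origin at the centre of its underside, on the pot's axis. On its -y side, 66 mm from the axis, stands the pivot post of the dust cover. More than 20 N of the dabber on any part of the pot spoils it.
- pot_mouth (a point): centre of the pot's mouth, level with the rim. Below it in the pot is a flat sprung plate, 81 mm across, at a height that an adjuster sets and that is not told: anywhere from 8 to 36 mm below the rim, different each time. It yields 1 mm for every 3 N from the first touch, through a 8 mm stroke, and springs back. A press of 4 to 15 N works it.
- cover (a joint): angle of the dust cover, a steel disc 90 mm across, 62 to 66 mm above the bench, on an upright pivot; 0 = over the mouth, grows to 2.3 rad clockwise seen from above. The disc's centre, 66 mm from the pivot, lies along the pot's +y at 0 and along its +x at 1.57. Stiff (1 N at the peg), it stays where it is left; from 1.6 rad the mouth is free for dabber and fingers.
- cover_peg (a point): the upright round wooden peg in the middle of the cover disc, 12 mm across, rising 30 mm from the top of the disc; this point is half-way up the peg, 81 mm above the bench. Push it from the side.
- slab: square stone slab lying flat, fixed, pale, 120 x 120 x 20 mm; origin at the centre of its underside, its top 20 mm above that.
- wood_block_a_center (a point): centre of a loose wooden printing block, 50 x 36 x 24 mm; leave alone
- wood_block_b_center (a point): centre of a loose wooden printing block, 50 x 34 x 24 mm; leave alone
- ink_tin_center (a point): centre of a loose closed round tin, 68 mm across, 45 mm high; leave alone
- loupe_center (a point): centre of a loose black loupe, 42 mm across, 40 mm high; leave alone
Not all that is in view belongs to the job. Leave any orange or red look-alike of the part that bears dabber_center alone.

How it is judged:
On the way, in this order (a step that is already met when the one before it is completed fails the run):
1. the cover is swung clear of the mouth (at least 1.5 rad) (value of joint cover above 1.5 rad), for 0.2 s.
2. the dabber, upright inside the pot, presses the plate with 4 to 15 N for 0.4 s (contact force between dabber and pot between 4 and 15 N and horizontal distance between dabber_center and pot below 0.013 m and z of dabber_center in the frame of pot below 0.0945 m and angle between dabber_center's own z axis and vertical below 0.2 rad), for 0.4 s.
At the end, for the whole second after the job is handed in: The dabber stands upright (within 0.1 rad) and released on the slab, its axis within 25 mm of the slab's centre; the cover is still swung aside (over 1.4 rad) (horizontal distance between dabber_center and slab below 0.025 m and z of dabber_center in the frame of slab between 0.0585 and 0.0665 m and angle between dabber_center's own z axis and vertical below 0.1 rad and contact force between dabber and slab above 0.3 N and contact force between the fingers and dabber below 0.05 N and distance of dabber_center from where it was at the start of the episode above 0.05 m and value of joint cover above 1.4 rad); the robot touches nothing.
It fails at once if the dabber pressed on the pot with more than 20 N (contact force between dabber and pot above 20 N).
It fails at once if the dabber tipped over (angle between dabber_center's own z axis and vertical above 0.7 rad).
It fails at once if the dabber dropped (height (world z) of dabber_center above 0.045 m and contact force between the fingers and dabber below 0.05 N and linear speed of dabber above 0.5 m/s).
It fails at once if a bystander moved by more than 30 mm (distance of any of wood_block_a_center, wood_block_b_center, ink_tin_center, loupe_center from where it was at the start of the episode above 0.03 m).
It also fails if it takes over 64 s, if anything falls off the work surface, if the arm or the gripper's body presses on something with over 40 N, if the wrist force passes 120 N, or if a joint passes its speed limit or range.

### The arm

A 6-joint arm with a two-finger parallel gripper is mounted at the origin on a cart in front of the work surface, level with it; the furniture and walls round the work are solid. World frame = base frame: x ahead of the robot, y to its left, z up, the work surface at z = 0. Lengths are in m, angles in rad, forces in N, time in s.
With the tool pointing down it reaches from about 0.375 to 0.9 m from the base axis. Payload 3.1 kg.
Tool frame: the origin (TCP) lies between the finger pads; the fingertips stand 17 mm ahead of it and the grasp point (between the pads) lies 2 mm behind it (robot.nose_length is the distance from the TCP to the fingertips, in m); z points along the fingers, y is the line along which they close (so a half turn about z gives the same grasp; the last joint's range is limited). The gripper opens to 87 mm and grips with 3 to 60 N. Pads are 19 mm wide; open, the fingers measure 117 mm over their backs; the gripper's body (75 mm by 190 mm) begins 51 mm behind the grasp point.
Start: joints at [1.159, 0.527, 1.433, -0, 1.181, -0.178], TCP at [0.145, 0.608, 0.24] pointing down, gripper open.
Joint ranges: [-3.08, 3.08], [-0.75, 2.2], [0.22, 2.44], [-1.43, 4.57], [0, 2.65], [-2.85, 2.85]. Speed limits (rad/s): [2.79, 2.79, 3.14, 3.14, 3.14, 3.14].

### API

Orientations are given as a unit quaternion [x, y, z, w].
In Python, from rig import robot, cams gives the robot as it stands.
- The arm moves only by the shell command python3 -m pendant 'ROWS' [FORCE]. ROWS is JSON, a list of rows, each an object with "jaw": the opening, from 0 (shut) to 1 (fully open); "linear": the shift along the tool's x, y, z in cm, a list of three; "twist": the turn about the tool's z in degrees. A call has 1 to 12 rows; each row shifts and turns the commanded pose from where the row before left it, along the tool's axes as they then stand; what a row does not reach is not made up. A row lasts 1/12 s, in which the tool goes at most 41.7 mm and 7.16 degrees, less where a joint would pass 70% of its speed; a pose out of reach is approached as far as the arm can. A call is refused whole if a number of a shift passes 4.17 or a number of a turn 7.16, either way. A call with a gripper value outside its range is refused whole. The fingers move at their own pace and stop on an object; FORCE is the grip in N (left out, the last holds). Time passes only in rows, so rows that do not move let the fingers close. It gives the time, the measured TCP pose, the force, the opening and the grip force at its end, in the units of the state.
- robot.get_obs(): the state, without advancing time (a new reading comes with each control period).
- cams.camera(name): name is "side" or "top"; returns a dict with "color" (480x640x3 uint8, blue, green, red), "depth" (480x640 float32, m along the optical axis (not along the pixel's ray), 0 where there is no reading), "fov_y" (degrees; the focal length in pixels is half the picture's height over the tangent of half this angle, whatever the lens; pixels are square), "cx", "cy" (the principal point, pixels), "view" (4x4, takes a point from world to camera coordinates). Camera axes: x right, y down, z forward; pixel columns grow to the right and rows downward; lengths in m; the calibration is good to about 2 mm. A picture is of the moment at which its call begins.
- robot.hand_in(): hands the job in; it is judged then, once.
The state is a dict: "time": time; "q": joint angles; "joint_velocities": joint speeds; "joint_torque": joint torques, N m; "position": TCP position; "tool_rot": TCP orientation; "ft_force": force on the tool from outside, world axes, zero at the start; "moment": the same for the moment, N m; "grip_width": finger opening in m; "grip_force": force on a finger pad.
Only numpy, scipy, OpenCV 4.12 (cv2) and the standard library are available. Lean on these libraries where they do the work, as an engineer would, in place of code of your own. Each camera call takes 0.05 s, during which the arm holds its last target. There are 200 camera calls.

## Working session

There is one attempt and no reset: what is moved stays moved. The work goes in short steps, Python scripts to look and compute and a shell command to move; the robot and the scene stay as the last step left them, time stands still between calls to the robot, and variables do not carry over. Pictures are saved under pics/ and viewed, at most 10 in all, crops included, and the job is handed in when it is done.

```bash
mkdir -p pics; ls; python3 - <<'E'
from rig import robot,cams
import cv2,numpy as np
for n in("top","side"):
    c=cams.camera(n); cv2.imwrite(f"pics/{n}0.png",c["color"]); np.save(f"pics/{n}0d.npy",c["depth"])
    print(n,c["fov_y"],c["cx"],c["cy"],c["view"].round(4).tolist(),(c["depth"]>0).mean())
print(robot.get_obs())
E
```

```text
pics
top 51.73850205266871 315.7910548142673 239.26365952353206 [[-0.0171, -0.9992, -0.0348, 0.017], [-0.994, 0.0207, -0.1072, 0.5533], [0.1078, 0.0327, -0.9936, 1.0936], [0.0, 0.0, 0.0, 1.0]] 0.9962044270833333
side 50.51362656303773 316.95210204650414 234.66752707083458 [[-0.9989, 0.0475, -0.0016, 0.5215], [0.019, 0.3687, -0.9293, 0.0741], [-0.0436, -0.9283, -0.3692, 1.2], [0.0, 0.0, 0.0, 1.0]] 0.9961490885416666
{'time': 0.1, 'q': array([ 1.15853743e+00,  5.28383945e-01,  1.43374349e+00,  4.19156356e-05,
        1.18140330e+00, -1.78482141e-01]), 'joint_velocities': array([ 0.00082549, -0.00169982, -0.00278011,  0.00100426, -0.00035447,
       -0.00230412]), 'joint_torque': array([ 8.95746871e-05, -4.40987170e+01, -1.77152002e+01,  6.34907233e-02,
        5.34442754e-02, -3.60766717e-05]), 'position': array([0.14448443, 0.60744344, 0.23867262]), 'tool_rot': array([ 1.16630251e-01,  9.93174932e-01, -9.21431073e-04, -3.00623245e-04]), 'ft_force': array([-0.90392682, -0.32980219,  0.13343545]), 'moment': array([0.01782949, 0.014004  , 0.02941425]), 'grip_force': 0.0, 'grip_width': 0.08709639593219252}
```

View pics/top0.png

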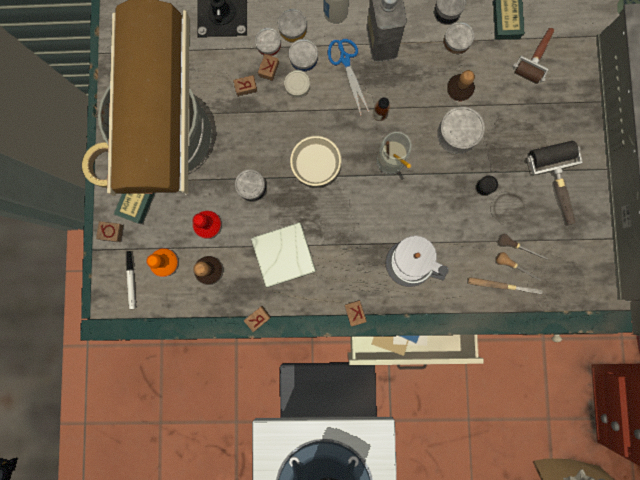

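View pics/side0.png

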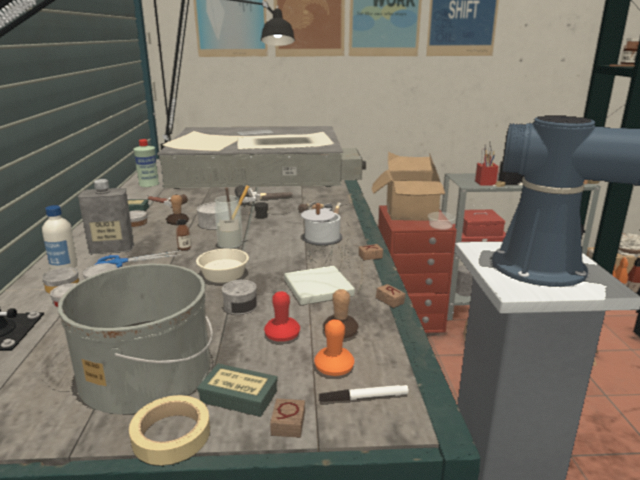

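The top view shows the brown dabber with its dark pad at about (207,270), with the red and orange look-alikes at (206,223) and (162,262). The slab is at (283,254). The pot is at (415,260), its peg at (417,255) and its pivot at about (440,270). Next I measure these in the top view.

```bash
cat > h.py <<'E'
import numpy as np,cv2
from rig import robot,cams
def ray(c,u,v,z):
    f=240/np.tan(np.radians(c["fov_y"]/2)); V=c["view"]; R=V[:3,:3]; o=-R.T@V[:3,3]
    d=R.T@np.array([(u-c["cx"])/f,(v-c["cy"])/f,1]); return o+d*(z-o[2])/d[2]
def cloud(c):
    f=240/np.tan(np.radians(c["fov_y"]/2)); V=c["view"]; d=c["depth"]
    v,u=np.mgrid[:480,:640]; P=np.stack([(u-c["cx"])/f*d,(v-c["cy"])/f*d,d],-1)
    return (P-V[:3,3])@V[:3,:3]
E
python3 - <<'E'
from h import *
c=cams.camera("top"); W=cloud(c)
def win(name,u0,u1,v0,v1,z0,z1):
    m=np.zeros((480,640),np.uint8); m[v0:v1,u0:u1]=1; m&=((W[...,2]>z0)&(W[...,2]<z1)).astype(np.uint8)
    pts=np.argwhere(m)[:,::-1].astype(np.float32)
    (cx,cy),r=cv2.minEnclosingCircle(pts); print(name,len(pts),(cx,cy),r,'zmed',np.median(W[m>0][:,2]),ray(c,cx,cy,np.median(W[m>0][:,2])).round(4), 'mean',W[m>0].mean(0).round(4))
    return m
win("knobtop",185,235,245,295,.078,.1)
win("pad",185,235,245,295,.015,.05)
win("disc",370,470,220,300,.056,.072)
win("peg",370,470,220,300,.085,.12)
win("pegall",370,470,220,300,.076,.12)
win("pivot",428,470,250,300,.02,.058)
m=win("slab",240,330,210,300,.013,.03); print(cv2.minAreaRect(np.argwhere(m)[:,::-1].astype(np.float32)))
b=(W[...,2]>.15)&(c["depth"]>0); k,l,s,ce=cv2.connectedComponentsWithStats(b.astype(np.uint8))
for i in range(1,k):
    if s[i,4]>60: p=W[l==i]; print("tall",s[i],np.percentile(p,[2,98],axis=0).round(3).tolist())
im=c["color"][200:310,370:480]; cv2.imwrite("pics/pot.png",cv2.resize(im,None,fx=5,fy=5,interpolation=cv2.INTER_CUBIC))
E
```

```text
knobtop 136 (199.93637084960938, 268.3908996582031) 6.947481155395508 zmed 0.08256965736089984 [0.4895 0.2571 0.0826] mean [0.4892 0.2574 0.0825]
pad 421 (207.45237731933594, 270.0) 14.125889778137207 zmed 0.02273602507318601 [0.4888 0.2559 0.0227] mean [0.4878 0.25   0.0233]
disc 1519 (419.228759765625, 263.1422424316406) 28.889373779296875 zmed 0.06549664040430395 [ 0.4928 -0.2184  0.0655] mean [ 0.5039 -0.2112  0.0653]
peg 27 (416.79998779296875, 255.0) 2.973322629928589 zmed 0.0948046888964165 [ 0.5085 -0.2089  0.0948] mean [ 0.5085 -0.2089  0.0941]
pegall 35 (429.5, 264.0) 18.795045852661133 zmed 0.09365362204920626 [ 0.489  -0.235   0.0937] mean [ 0.5055 -0.2136  0.0905]
pivot 29 (433.4090881347656, 274.5) 5.6133198738098145 zmed 0.04252003498837183 [ 0.4684 -0.2525  0.0425] mean [ 0.4709 -0.2537  0.0432]
slab 2703 (282.183349609375, 254.5989532470703) 35.79525375366211 zmed 0.019467987883732173 [0.5209 0.0845 0.0195] mean [0.5209 0.0836 0.0195]
((282.4283447265625, 254.66590881347656), (51.98755645751953, 52.4975700378418), 72.18110656738281)
tall [  107     0    83   196 14983] [[0.538, 0.12, 0.646], [0.727, 0.197, 0.682]]
tall [374   0  30  29 291] [[0.993, -0.185, 0.15], [1.041, -0.133, 0.181]]
tall [  0 457  18  23 304] [[0.126, 0.507, 0.224], [0.164, 0.559, 0.334]]
```

View pics/pot.png

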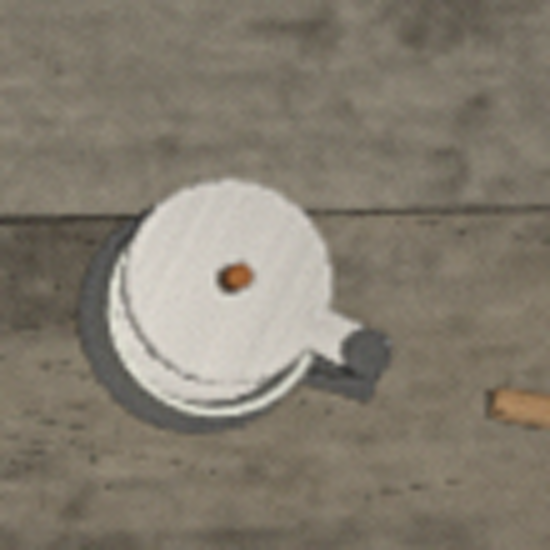

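The crop shows the disc centred near crop (228,283), with the peg at (236,277) and the pivot post at (365,352). The pot rim sticks out at lower left, so its axis is near crop (214,311) and the cover is already slightly open.

```bash
python3 - <<'E'
from h import *
c=cams.camera("top"); W=cloud(c)
cv=lambda u,v,z: ray(c,370+(u-2)/5,200+(v-2)/5,z)
print("pot",cv(214,311,.06),"piv",cv(365,352,.066),cv(365,352,.075),"disc",cv(228,283,.066),"peg",cv(236,277,.096))
print("piv z",W[268:273,440:446,2].round(3))
f=240/np.tan(np.radians(c["fov_y"]/2));print("mm/px",1/f*1000)
print("q",robot.get_obs()["position"],robot.get_obs()["tool_rot"])
E
```

```text
pot [ 0.49635024 -0.20464207  0.06      ] piv [ 0.47700152 -0.26792545  0.066     ] [ 0.47662942 -0.26594573  0.075     ] disc [ 0.5080584  -0.21018917  0.066     ] peg [ 0.50843036 -0.208651    0.096     ]
piv z [[0.07  0.073 0.068 0.071 0.069 0.072]
 [0.072 0.074 0.071 0.073 0.07  0.071]
 [0.072 0.072 0.073 0.07  0.07  0.075]
 [0.072 0.073 0.069 0.072 0.07  0.073]
 [0.072 0.071 0.072 0.071 0.074 0.072]]
mm/px 2.020461979014555
q [0.14461911 0.60760077 0.23892614] [ 1.16636891e-01  9.93174396e-01 -6.47261335e-04 -1.89860017e-04]
```

```bash
python3 -m pendant '[{"jaw":0,"linear":[-3.02,-2.78,0],"twist":0},{"jaw":0,"linear":[-3.02,-2.78,0],"twist":0},{"jaw":0,"linear":[-3.02,-2.78,0],"twist":0},{"jaw":0,"linear":[-3.02,-2.78,0],"twist":0},{"jaw":0,"linear":[-3.02,-2.78,0],"twist":0},{"jaw":0,"linear":[-3.02,-2.78,0],"twist":0},{"jaw":0,"linear":[-3.02,-2.78,0],"twist":0},{"jaw":0,"linear":[-3.02,-2.78,0],"twist":0},{"jaw":0,"linear":[-3.02,-2.78,0],"twist":0},{"jaw":0,"linear":[-3.02,-2.78,0],"twist":0},{"jaw":0,"linear":[-3.02,-2.78,0],"twist":0},{"jaw":0,"linear":[-3.02,-2.78,0],"twist":0}]' && python3 -m pendant '[{"jaw":0,"linear":[-1.39,-3.36,0],"twist":0},{"jaw":0,"linear":[-1.39,-3.36,0],"twist":0},{"jaw":0,"linear":[-1.39,-3.36,0],"twist":0},{"jaw":0,"linear":[-1.39,-3.36,0],"twist":0},{"jaw":0,"linear":[-1.39,-3.36,0],"twist":0},{"jaw":0,"linear":[-1.39,-3.36,0],"twist":0},{"jaw":0,"linear":[-1.39,-3.36,0],"twist":0},{"jaw":0,"linear":[-1.39,-3.36,0],"twist":0},{"jaw":0,"linear":[-1.39,-3.36,0],"twist":0},{"jaw":0,"linear":[-1.39,-3.36,0],"twist":0},{"jaw":0,"linear":[-1.39,-3.36,0],"twist":0},{"jaw":0,"linear":[0,0,0],"twist":7}]' && python3 -m pendant '[{"jaw":0,"linear":[0,0,0],"twist":7},{"jaw":0,"linear":[0,0,0],"twist":7},{"jaw":0,"linear":[0,0,0],"twist":7},{"jaw":0,"linear":[0,0,0],"twist":7},{"jaw":0,"linear":[0,0,0],"twist":7},{"jaw":0,"linear":[0,0,0],"twist":7},{"jaw":0,"linear":[0,0,0],"twist":7},{"jaw":0,"linear":[0,0,0],"twist":7},{"jaw":0,"linear":[0,0,0],"twist":7},{"jaw":0,"linear":[0,0,0],"twist":7},{"jaw":0,"linear":[0,0,0],"twist":7},{"jaw":0,"linear":[0,0,0],"twist":7}]'  && python3 -m pendant '[{"jaw":0,"linear":[0,0,0],"twist":7},{"jaw":0,"linear":[0,0,0],"twist":7},{"jaw":0,"linear":[0,0,0],"twist":0},{"jaw":0,"linear":[0,0,0],"twist":0}]'
cat >> h.py <<'E'
from scipy.spatial.transform import Rotation as Ro
def to(p):
    "remaining shift in tool axes, cm, and present state"
    o=robot.get_obs(); R=Ro.from_quat(o["tool_rot"]); M=R.as_matrix()
    print("t",round(o["time"],2),"pos",o["position"].round(4),"yaw_y",np.degrees(np.arctan2(M[1,1],M[0,1])).round(1),"z",M[:,2].round(3),"F",o["ft_force"].round(2),"grip",round(o["grip_width"],4),round(o["grip_force"],2),"q",o["q"].round(2))
    print("shift cm",(R.inv().apply(np.array(p)-o["position"])*100).round(2))
E
python3 -c "
from h import *
to([.483,-.195,.094])"
```

```text
time: 1.2
position: [0.4207, 0.1976, 0.2397]
tool_rot: [0.117, 0.993, 0.0, 0.0]
ft_force: [1.1, 0.6, -0.2]
grip_width: 0.0151
grip_force: 0.0
time: 2.2
position: [0.4855, -0.2029, 0.24]
tool_rot: [0.18, 0.984, -0.003, 0.003]
ft_force: [-0.5, -0.1, -0.3]
grip_width: 0.0007
grip_force: 0.0
time: 3.2
position: [0.483, -0.1954, 0.2394]
tool_rot: [0.792, 0.611, -0.0, -0.0]
ft_force: [0.7, -0.4, -0.5]
grip_width: 0.0005
grip_force: 0.0
time: 3.53
position: [0.483, -0.1954, 0.2394]
tool_rot: [0.858, 0.513, -0.0, -0.0]
ft_force: [-0.6, -0.1, 0.4]
grip_width: 0.0004
grip_force: 0.0
t 3.53 pos [ 0.483  -0.1954  0.2394] yaw_y -28.2 z [-0.  0. -1.] F [-0.61 -0.1   0.39] grip 0.0004 0.0 q [-0.6   0.39  1.69 -0.    1.06 -0.11]
shift cm [ 0.03 -0.02 14.54]
```

```bash
python3 -m pendant '[{"jaw":0,"linear":[0,0,3.6],"twist":0},{"jaw":0,"linear":[0,0,3.6],"twist":0},{"jaw":0,"linear":[0,0,3.6],"twist":0},{"jaw":0,"linear":[0,0,3.7],"twist":0},{"jaw":0,"linear":[0,0,0],"twist":0},{"jaw":0,"linear":[0,0.4,0],"twist":0},{"jaw":0,"linear":[0,0.4,0],"twist":0}]' && python3 -m pendant '[{"jaw":0,"linear":[0.145,0.52,0],"twist":4.5},{"jaw":0,"linear":[0.145,0.52,0],"twist":4.5},{"jaw":0,"linear":[0.145,0.52,0],"twist":4.5},{"jaw":0,"linear":[0.145,0.52,0],"twist":4.5},{"jaw":0,"linear":[0.145,0.52,0],"twist":4.5},{"jaw":0,"linear":[0.145,0.52,0],"twist":4.5},{"jaw":0,"linear":[0.145,0.52,0],"twist":4.5},{"jaw":0,"linear":[0.145,0.52,0],"twist":4.5},{"jaw":0,"linear":[0.145,0.52,0],"twist":4.5},{"jaw":0,"linear":[0.145,0.52,0],"twist":4.5},{"jaw":0,"linear":[0.145,0.52,0],"twist":4.5}]'
python3 -c "
from h import *
to([.483,-.195,.094])
cv2.imwrite('pics/push.png',cams.camera('top')['color'][180:330,350:550])"
```

```text
time: 4.12
position: [0.4913, -0.2, 0.0959]
tool_rot: [0.859, 0.513, 0.0, 0.001]
ft_force: [0.8, -0.5, 0.0]
grip_width: 0.0007
grip_force: 0.0
time: 5.03
position: [0.5389, -0.2335, 0.0985]
tool_rot: [0.995, 0.104, 0.002, 0.002]
ft_force: [-0.1, 0.4, 0.5]
grip_width: 0.0008
grip_force: 0.5
t 5.03 pos [ 0.5389 -0.2335  0.0985] yaw_y -78.1 z [ 0.005 -0.003 -1.   ] F [-0.15  0.42  0.53] grip 0.0008 0.53 q [-0.6   0.67  1.65  0.    0.82  0.76]
shift cm [-4.68 -4.93  0.42]
```

View pics/push.png

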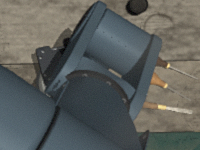

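The arm hides the cover in this crop, but the tool is on the expected arc, so I carry on.

```bash
python3 -m pendant '[{"jaw":0,"linear":[0.145,0.52,0.06],"twist":4.5},{"jaw":0,"linear":[0.145,0.52,0.06],"twist":4.5},{"jaw":0,"linear":[0.145,0.52,0.06],"twist":4.5},{"jaw":0,"linear":[0.145,0.52,0.06],"twist":4.5},{"jaw":0,"linear":[0.145,0.52,0.06],"twist":4.5},{"jaw":0,"linear":[0.145,0.52,0],"twist":4.5},{"jaw":0,"linear":[0.145,0.52,0],"twist":4.5},{"jaw":0,"linear":[0.145,0.52,0],"twist":4.5},{"jaw":0,"linear":[0.145,0.52,0],"twist":4.5},{"jaw":0,"linear":[0.145,0.52,0],"twist":4.5},{"jaw":0,"linear":[0.145,0.52,0],"twist":4.5},{"jaw":0,"linear":[0.145,0.52,0],"twist":4.5}]' && python3 -m pendant '[{"jaw":0,"linear":[0,0.3,0],"twist":0},{"jaw":0,"linear":[0,0,0],"twist":0},{"jaw":0,"linear":[0,0,0],"twist":0}]' && python3 -m pendant '[{"jaw":0,"linear":[0,-1,0],"twist":0},{"jaw":0,"linear":[0,0,-4],"twist":0},{"jaw":0,"linear":[0,0,-4],"twist":0},{"jaw":0,"linear":[0,0,-4],"twist":0},{"jaw":0,"linear":[0,-4,0],"twist":0},{"jaw":0,"linear":[0,-4,0],"twist":0},{"jaw":1,"linear":[0,-4,0],"twist":-7},{"jaw":1,"linear":[0,-4,0],"twist":-7}]'
python3 -c "
from h import *
to([.49,.257,.2])
cv2.imwrite('pics/push2.png',cams.camera('side')['color'][150:300,230:430])"
```

```text
time: 6.08
position: [0.5424, -0.2961, 0.0952]
tool_rot: [0.934, -0.358, 0.003, 0.001]
ft_force: [1.0, 0.3, 0.1]
grip_width: 0.0007
grip_force: 0.6
time: 6.33
position: [0.539, -0.2978, 0.0934]
tool_rot: [0.934, -0.356, 0.001, 0.001]
ft_force: [-0.0, -0.2, -0.6]
grip_width: 0.0006
grip_force: 0.0
time: 7.0
position: [0.6498, -0.1659, 0.2124]
tool_rot: [0.971, -0.238, 0.001, 0.0]
ft_force: [0.8, -0.6, -0.9]
grip_width: 0.0076
grip_force: 0.0
t 7.0 pos [ 0.6498 -0.1659  0.2124] yaw_y -117.5 z [ 0.002 -0.001 -1.   ] F [ 0.79 -0.62 -0.89] grip 0.0076 0.0 q [-0.42  0.62  1.34  0.    1.18  1.63]
shift cm [-33.72 -30.12   1.18]
```

View pics/push2.png

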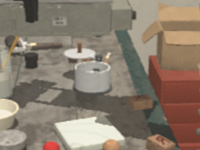

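The side crop shows the peg and cover swung behind the pot, at about (80,50), and the mouth open. By the tool pose the cover is at about 2.0 rad. Next is the dabber.

```bash
python3 -m pendant '[{"jaw":0.8,"linear":[0,0,0],"twist":-7},{"jaw":0.8,"linear":[0,0,0],"twist":-7},{"jaw":0.8,"linear":[0,0,0],"twist":-7},{"jaw":0.8,"linear":[0,0,0],"twist":-7},{"jaw":0.8,"linear":[0,0,0],"twist":-7},{"jaw":0.8,"linear":[0,0,0],"twist":-7},{"jaw":0.8,"linear":[0,0,0],"twist":-7},{"jaw":0.8,"linear":[0,0,0],"twist":-7},{"jaw":0.8,"linear":[0,0,0],"twist":-7},{"jaw":0.8,"linear":[0,0,0],"twist":-7},{"jaw":0.8,"linear":[0,0,0],"twist":0},{"jaw":0.8,"linear":[0,0,0],"twist":0}]'
python3 - <<'E'
from h import *
to([.45,.05,.22]); to([.489,.257,.22])
for n in("top","side"):
    c=cams.camera(n); hsv=cv2.cvtColor(c["color"],cv2.COLOR_BGR2HSV); W=cloud(c)
    # knob of our dabber: depth points above 60 mm near it
    d=np.hypot(W[...,0]-.489,W[...,1]-.256); m=(d<.03)&(W[...,2]>.058)&(W[...,2]<.1)&(c["depth"]>0)
    uv=np.argwhere(m)[:,::-1]; print(n,len(uv),uv.min(0),uv.max(0),W[m].mean(0).round(4), ray(c,*((uv.min(0)+uv.max(0))/2),.073).round(4), np.ptp(W[m],axis=0).round(3))
E
```

```text
time: 8.05
position: [0.648, -0.1668, 0.2115]
tool_rot: [0.934, 0.358, -0.0, -0.0]
ft_force: [-0.5, 0.3, -0.1]
grip_width: 0.0692
grip_force: 0.0
t 8.05 pos [ 0.648  -0.1668  0.2115] yaw_y -48.0 z [-0.  0. -1.] F [-0.52  0.27 -0.1 ] grip 0.0692 0.0 q [-0.42  0.62  1.34  0.    1.18  0.42]
shift cm [ -0.22 -29.36  -0.84]
t 8.05 pos [ 0.648  -0.1668  0.2115] yaw_y -48.0 z [-0.  0. -1.] F [-0.52  0.27 -0.1 ] grip 0.0692 0.0 q [-0.42  0.62  1.34  0.    1.18  0.42]
shift cm [ 16.53 -42.14  -0.83]Traceback (most recent call last):
  File "<stdin>", line 7, in <module>
    return umr_minimum(a, axis, None, out, keepdims, initial, where)
ValueError: zero-size array to reduction operation minimum which has no identity
```

```bash
python3 - <<'E'
from h import *
a=cams.camera("top"); b=cams.camera("side")
cv2.imwrite("pics/both.png",np.hstack([cv2.resize(a["color"],(400,300)),cv2.resize(b["color"],(400,300))]))
for n,c in(("top",a),("side",b)):
    W=cloud(c); d=np.hypot(W[...,0]-.489,W[...,1]-.256); m=(d<.045)&(W[...,2]>.058)&(W[...,2]<.11)&(c["depth"]>0)
    print(n,m.sum(),W[m].mean(0) if m.sum() else W[262:276:3,192:216:4,:].round(2).tolist())
E
```

```text
top 0 [[[0.46, 0.08, 0.77], [0.46, 0.07, 0.77], [0.46, 0.07, 0.77], [0.46, 0.07, 0.77], [0.46, 0.07, 0.76], [0.51, 0.25, 0.02]], [[0.45, 0.08, 0.78], [0.45, 0.07, 0.78], [0.46, 0.07, 0.77], [0.46, 0.07, 0.77], [0.46, 0.07, 0.77], [0.46, 0.06, 0.76]], [[0.45, 0.07, 0.78], [0.45, 0.07, 0.78], [0.45, 0.07, 0.78], [0.45, 0.07, 0.77], [0.45, 0.06, 0.77], [0.45, 0.06, 0.77]], [[0.45, 0.07, 0.78], [0.45, 0.07, 0.78], [0.45, 0.07, 0.78], [0.45, 0.07, 0.78], [0.45, 0.06, 0.78], [0.45, 0.06, 0.77]], [[0.45, 0.07, 0.79], [0.45, 0.07, 0.78], [0.45, 0.07, 0.78], [0.45, 0.07, 0.78], [0.45, 0.06, 0.78], [0.45, 0.06, 0.78]]]
side 297 [0.49341754 0.26882694 0.07496194]
```

View pics/both.png

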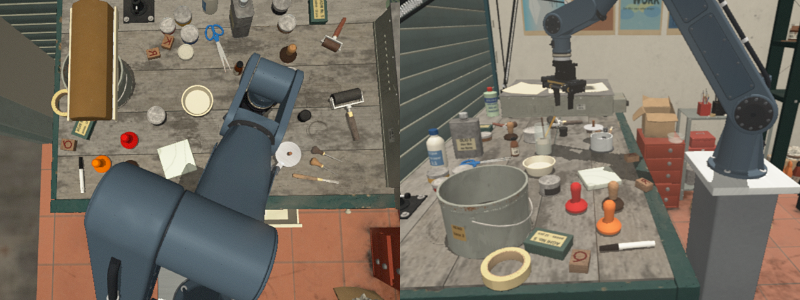

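The arm was only hiding the dabber in the top view. All three dabbers still stand, and the cover disc hangs well aside at half-scale (288,155). Moving above the dabber.

```bash
python3 -m pendant '[{"jaw":0.8,"linear":[0,-3.67,0],"twist":0},{"jaw":0.8,"linear":[0,-3.67,0],"twist":0},{"jaw":0.8,"linear":[0,-3.67,0],"twist":0},{"jaw":0.8,"linear":[0,-3.67,0],"twist":0},{"jaw":0.8,"linear":[0,-3.67,0],"twist":0},{"jaw":0.8,"linear":[0,-3.67,0],"twist":0},{"jaw":0.8,"linear":[0,-3.67,0],"twist":0},{"jaw":0.8,"linear":[0,-3.67,0],"twist":0}]' && python3 -m pendant '[{"jaw":0.8,"linear":[2.82,-2.11,0],"twist":0},{"jaw":0.8,"linear":[2.82,-2.11,0],"twist":0},{"jaw":0.8,"linear":[2.82,-2.11,0],"twist":0},{"jaw":0.8,"linear":[2.82,-2.11,0],"twist":0},{"jaw":0.8,"linear":[2.82,-2.11,0],"twist":0},{"jaw":0.8,"linear":[2.82,-2.11,0],"twist":0},{"jaw":0.8,"linear":[0,0,0],"twist":0},{"jaw":0.8,"linear":[0,0,0],"twist":0}]'
python3 - <<'E'
from h import *
to([.491,.257,.072])
c=cams.camera("side"); W=cloud(c); d=np.hypot(W[...,0]-.491,W[...,1]-.258); m=(d<.03)&(W[...,2]>.06)&(W[...,2]<.09)
uv=np.argwhere(m)[:,::-1]; print(len(uv),uv.min(0),uv.max(0),W[m].mean(0), [ray(c,u,uv[:,1].mean(),.073).round(4) for u in(uv[:,0].min(),uv[:,0].max())])
E
```

```text
time: 8.87
position: [0.45, 0.0513, 0.2118]
tool_rot: [0.934, 0.358, 0.0, 0.0]
ft_force: [-0.4, 0.5, -0.3]
grip_width: 0.0697
grip_force: 0.0
time: 9.53
position: [0.4918, 0.2593, 0.2115]
tool_rot: [0.933, 0.36, 0.0, 0.0]
ft_force: [-0.8, -0.1, 0.2]
grip_width: 0.0698
grip_force: 0.0
t 9.53 pos [0.4918 0.2593 0.2115] yaw_y -47.7 z [ 0.001 -0.    -1.   ] F [-0.82 -0.12  0.21] grip 0.0698 0.0 q [ 0.28  0.47  1.64 -0.    1.03  1.12]
shift cm [-0.22  0.11 13.95]
279 [332 289] [349 307] [0.49336076 0.26854932 0.07580176] [array([0.5077, 0.2627, 0.073 ]), array([0.4774, 0.2643, 0.073 ])]
```

```bash
python3 -m pendant '[{"jaw":0.8,"linear":[-0.2,0.1,3.5],"twist":0},{"jaw":0.8,"linear":[0,0,3.5],"twist":0},{"jaw":0.8,"linear":[0,0,3.5],"twist":0},{"jaw":0.8,"linear":[0,0,2.6],"twist":0},{"jaw":0.8,"linear":[0,0,1],"twist":0},{"jaw":0.8,"linear":[0,0,0],"twist":0}]' && python3 -m pendant '[{"jaw":0.2,"linear":[0,0,0],"twist":0},{"jaw":0.2,"linear":[0,0,0],"twist":0},{"jaw":0.2,"linear":[0,0,0],"twist":0},{"jaw":0.2,"linear":[0,0,0],"twist":0},{"jaw":0.2,"linear":[0,0,0],"twist":0},{"jaw":0.2,"linear":[0,0,0],"twist":0}]' 30
python3 -c "
from h import *
to([.491,.257,.17])"
```

```text
time: 10.08
position: [0.4892, 0.2536, 0.0684]
tool_rot: [0.934, 0.358, -0.003, -0.0]
ft_force: [0.0, -0.9, -0.5]
grip_width: 0.0694
grip_force: 0.0
time: 10.58
position: [0.4914, 0.2558, 0.0714]
tool_rot: [0.933, 0.359, 0.001, 0.0]
ft_force: [0.3, 0.6, -0.0]
grip_width: 0.0372
grip_force: 0.1
t 10.58 pos [0.4914 0.2558 0.0714] yaw_y -47.9 z [ 0.002  0.    -1.   ] F [ 0.3   0.61 -0.05] grip 0.0372 0.13 q [ 0.28  0.68  1.74 -0.    0.71  1.11]
shift cm [ 0.07 -0.11 -9.86]
```

```bash
python3 -m pendant '[{"jaw":0.2,"linear":[0,0,0],"twist":0},{"jaw":0.2,"linear":[0,0,0],"twist":0},{"jaw":0.2,"linear":[0,0,0],"twist":0},{"jaw":0.2,"linear":[0,0,0],"twist":0}]' 30 && python3 -m pendant '[{"jaw":0.2,"linear":[0,0,-0.5],"twist":0},{"jaw":0.2,"linear":[0,0,-1.5],"twist":0},{"jaw":0.2,"linear":[0,0,-2.5],"twist":0},{"jaw":0.2,"linear":[0,0,-2.5],"twist":0},{"jaw":0.2,"linear":[0,0,-2],"twist":0},{"jaw":0.2,"linear":[0,0,-1.4],"twist":0},{"jaw":0.2,"linear":[0,0,0],"twist":0},{"jaw":0.2,"linear":[0,0,0],"twist":0}]'
python3 - <<'E'
from h import *
to([.45,.05,.175]); 
c=cams.camera("side"); cv2.imwrite("pics/lift.png",cv2.resize(c["color"][190:340,260:420],None,fx=3,fy=3))
E
```

```text
time: 10.92
position: [0.4913, 0.2558, 0.071]
tool_rot: [0.933, 0.359, 0.0, -0.0]
ft_force: [-0.5, 0.3, 4.1]
grip_width: 0.03
grip_force: 30.0
time: 11.58
position: [0.491, 0.2555, 0.1748]
tool_rot: [0.933, 0.359, 0.0, 0.0]
ft_force: [-0.6, -0.3, -0.1]
grip_width: 0.0299
grip_force: 30.0
t 11.58 pos [0.491  0.2555 0.1748] yaw_y -47.9 z [ 0.001  0.    -1.   ] F [-0.6  -0.26 -0.09] grip 0.0299 29.98 q [ 0.28  0.52  1.68 -0.    0.94  1.11]
shift cm [-16.82  12.5   -0.02]
```

View pics/lift.png

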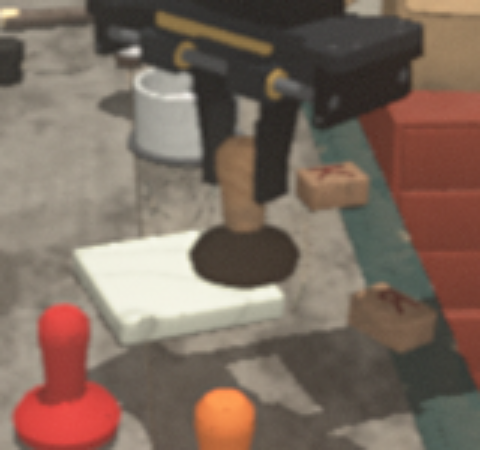

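The dabber is held upright, with its pad at about (245,255) in the crop and clear of everything. Now I refine the pot's axis with the mouth open, and the pad's offset in the hand.

```bash
python3 - <<'E'
from h import *
for n in("top","side"):
    c=cams.camera(n); W=cloud(c)
    d=np.hypot(W[...,0]-.4965,W[...,1]+.2045); m=(d<.058)&(W[...,2]>.054)&(W[...,2]<.066)&(c["depth"]>0)
    p=W[m]; 
    if len(p)>8:
        uv=np.argwhere(m)[:,::-1].astype(np.float32); (u,v),(a,b),t=cv2.fitEllipse(cv2.convexHull(uv)); print(n,len(p),"axes",a,b,"rim centre",ray(c,u,v,.06).round(4),p.min(0).round(3),p.max(0).round(3))
    m=(d<.036)&(W[...,2]<.056)&(W[...,2]>.015); print(" inside z",m.sum(),np.percentile(W[m][:,2],[5,25,50,75,95]).round(4) if m.sum() else "")
    o=robot.get_obs()["position"]; d=np.hypot(W[...,0]-o[0],W[...,1]-o[1]); m=(d<.045)&(W[...,2]>o[2]-.08)&(W[...,2]<o[2]-.042)&(c["depth"]>0)
    if m.sum()>20:
        uv=np.argwhere(m)[:,::-1]; u=(uv[:,0].min()+uv[:,0].max())/2; p=W[m]
        print(" pad",n,m.sum(),"mean",p.mean(0).round(4),"min",p.min(0).round(4),"max",p.max(0).round(4),"tcp",o.round(4))
E
```

```text
top 254 axes 41.374237060546875 46.8686408996582 rim centre [ 0.496  -0.2069  0.06  ] [ 0.452 -0.256  0.054] [ 0.543 -0.158  0.066]
 inside z 813 [0.0303 0.032  0.0333 0.0347 0.037 ]
 pad top 222 mean [0.4714 0.2452 0.1236] min [0.4572 0.2251 0.1144] max [0.4964 0.2743 0.1312] tcp [0.4899 0.2552 0.1733]
side 86 axes 11.197680473327637 22.437965393066406 rim centre [ 0.5204 -0.1845  0.06  ] [ 0.496 -0.243  0.054] [ 0.547 -0.154  0.062]
 inside z 10 [0.0334 0.0339 0.0349 0.0353 0.0358]
 pad side 587 mean [0.4935 0.2766 0.1223] min [0.4603 0.2345 0.1086] max [0.5237 0.2931 0.1311] tcp [0.4899 0.2552 0.1731]
```

```bash
python3 -m pendant '[{"jaw":0.2,"linear":[-2.1,1.56,-0.2],"twist":0},{"jaw":0.2,"linear":[-2.1,1.56,-0.2],"twist":0},{"jaw":0.2,"linear":[-2.1,1.56,-0.2],"twist":0},{"jaw":0.2,"linear":[-2.1,1.56,-0.2],"twist":0},{"jaw":0.2,"linear":[-2.1,1.56,-0.2],"twist":0},{"jaw":0.2,"linear":[-2.1,1.56,0],"twist":0},{"jaw":0.2,"linear":[-2.1,1.56,0],"twist":0},{"jaw":0.2,"linear":[-2.1,1.56,0],"twist":0}]' && python3 -m pendant '[{"jaw":0.2,"linear":[-1.4,2.23,0],"twist":0},{"jaw":0.2,"linear":[-1.4,2.23,0],"twist":0},{"jaw":0.2,"linear":[-1.4,2.23,0],"twist":0},{"jaw":0.2,"linear":[-1.4,2.23,0],"twist":0},{"jaw":0.2,"linear":[-1.4,2.23,0],"twist":0},{"jaw":0.2,"linear":[-1.4,2.23,0],"twist":0},{"jaw":0.2,"linear":[-1.4,2.23,0],"twist":0},{"jaw":0.2,"linear":[-1.4,2.23,0],"twist":0},{"jaw":0.2,"linear":[-1.4,2.23,0],"twist":0},{"jaw":0.2,"linear":[-1.4,2.23,0],"twist":0},{"jaw":0.2,"linear":[0,0,0],"twist":0},{"jaw":0.2,"linear":[0,0,0],"twist":0}]'
python3 - <<'E'
from h import *
to([.4955,-.209,.12])
c=cams.camera("side"); W=cloud(c); o=robot.get_obs()["position"]
d=np.hypot(W[...,0]-o[0],W[...,1]-o[1]); m=(d<.045)&(W[...,2]>o[2]-.085)&(W[...,2]<o[2]-.042)&(c["depth"]>0); p=W[m]
print("pad",len(p),p.min(0).round(4),p.max(0).round(4))
m=(d<.058)&(W[...,2]>.03)&(W[...,2]<.055); p=W[m]; print("pot",len(p),p.min(0).round(4),p.max(0).round(4))
im=c["color"][130:280,240:400]; cv2.imwrite("pics/over.png",cv2.resize(im,None,fx=3,fy=3))
E
```

```text
time: 12.4
position: [0.4489, 0.0493, 0.1835]
tool_rot: [0.933, 0.359, -0.001, -0.001]
ft_force: [-0.1, 0.6, -0.5]
grip_width: 0.0302
grip_force: 30.0
time: 13.4
position: [0.4953, -0.21, 0.1832]
tool_rot: [0.934, 0.358, -0.001, -0.001]
ft_force: [0.4, 0.6, -1.6]
grip_width: 0.0302
grip_force: 30.0
t 13.4 pos [ 0.4953 -0.21    0.1832] yaw_y -48.0 z [-0.002  0.001 -1.   ] F [ 0.38  0.62 -1.64] grip 0.0302 29.99 q [-0.61  0.49  1.71  0.    0.95  0.23]
shift cm [ 0.09 -0.05  6.32]
pad 249 [ 0.4656 -0.2161  0.1145] [ 0.5279 -0.1691  0.1412]
pot 543 [ 0.4539 -0.253   0.03  ] [ 0.547  -0.1532  0.055 ]
```

View pics/over.png

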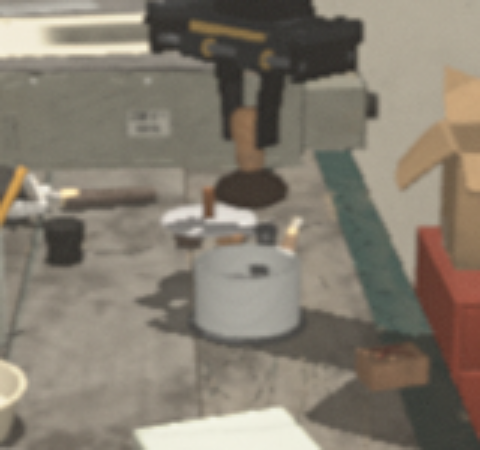

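The pad hangs above the open pot in the side crop, at (250,187) against the pot at (247,290), with the cover clear behind. It needs about 2.5 mm of correction, then I lower it.

```bash
python3 -m pendant '[{"jaw":0.2,"linear":[0.25,0,0],"twist":0},{"jaw":0.2,"linear":[0,0,2],"twist":0},{"jaw":0.2,"linear":[0,0,2],"twist":0},{"jaw":0.2,"linear":[0,0,1],"twist":0},{"jaw":0.2,"linear":[0,0,1],"twist":0},{"jaw":0.2,"linear":[0,0,0.6],"twist":0},{"jaw":0.2,"linear":[0,0,0],"twist":0},{"jaw":0.2,"linear":[0,0,0],"twist":0}]' && python3 -m pendant '[{"jaw":0.2,"linear":[0,0,0.15],"twist":0},{"jaw":0.2,"linear":[0,0,0.15],"twist":0},{"jaw":0.2,"linear":[0,0,0.1],"twist":0},{"jaw":0.2,"linear":[0,0,0],"twist":0},{"jaw":0.2,"linear":[0,0,0],"twist":0}]'
python3 -c "
from h import *
to([.497,-.208,.105])"
```

```text
time: 14.12
position: [0.4977, -0.2071, 0.1186]
tool_rot: [0.933, 0.359, -0.0, -0.0]
ft_force: [-0.0, 0.2, -1.8]
grip_width: 0.0302
grip_force: 30.0
time: 14.53
position: [0.4976, -0.2074, 0.1147]
tool_rot: [0.933, 0.359, 0.0, 0.0]
ft_force: [-0.2, -0.1, -1.6]
grip_width: 0.03
grip_force: 30.0
t 14.53 pos [ 0.4976 -0.2074  0.1147] yaw_y -47.9 z [ 0. -0. -1.] F [-0.2  -0.1  -1.65] grip 0.03 29.99 q [-0.6   0.6   1.76 -0.    0.79  0.23]
shift cm [-0.08  0.    0.97]
```

```bash
for i in 1; do python3 -m pendant '[{"jaw":0.2,"linear":[0,0,0.2],"twist":0},{"jaw":0.2,"linear":[0,0,0.2],"twist":0},{"jaw":0.2,"linear":[0,0,0.1],"twist":0},{"jaw":0.2,"linear":[0,0,0],"twist":0},{"jaw":0.2,"linear":[0,0,0],"twist":0}]'; done; python3 -m pendant '[{"jaw":0.2,"linear":[0,0,0.2],"twist":0},{"jaw":0.2,"linear":[0,0,0],"twist":0},{"jaw":0.2,"linear":[0,0,0],"twist":0}]'
```

```text
time: 14.95
position: [0.4974, -0.2072, 0.1094]
tool_rot: [0.933, 0.359, -0.0, -0.0]
ft_force: [-0.3, -0.5, -1.5]
grip_width: 0.03
grip_force: 30.0
time: 15.2
position: [0.4975, -0.2073, 0.1074]
tool_rot: [0.933, 0.359, -0.0, -0.0]
ft_force: [-0.2, 0.4, -0.7]
grip_width: 0.0299
grip_force: 30.0
```

Nearly at the plate; continuing in 1.5 mm steps.

```bash
python3 -m pendant '[{"jaw":0.2,"linear":[0,0,0.15],"twist":0},{"jaw":0.2,"linear":[0,0,0],"twist":0},{"jaw":0.2,"linear":[0,0,0],"twist":0}]'
```

```text
time: 15.45
position: [0.4975, -0.2073, 0.106]
tool_rot: [0.933, 0.359, -0.0, -0.0]
ft_force: [-0.3, 0.3, -0.9]
grip_width: 0.0302
grip_force: 30.0
```

```bash
python3 -m pendant '[{"jaw":0.2,"linear":[0,0,0.1],"twist":0},{"jaw":0.2,"linear":[0,0,0],"twist":0},{"jaw":0.2,"linear":[0,0,0],"twist":0}]'
```

```text
time: 15.7
position: [0.4975, -0.2073, 0.105]
tool_rot: [0.933, 0.359, -0.0, -0.0]
ft_force: [-0.1, 0.1, -0.6]
grip_width: 0.0302
grip_force: 30.0
```

```bash
python3 -m pendant '[{"jaw":0.2,"linear":[0,0,0.1],"twist":0},{"jaw":0.2,"linear":[0,0,0],"twist":0},{"jaw":0.2,"linear":[0,0,0],"twist":0}]'
```

```text
time: 15.95
position: [0.4976, -0.2073, 0.1042]
tool_rot: [0.933, 0.359, 0.0, 0.0]
ft_force: [-0.4, -0.1, 1.2]
grip_width: 0.0297
grip_force: 30.0
```

```bash
python3 -m pendant '[{"jaw":0.2,"linear":[0,0,0.1],"twist":0},{"jaw":0.2,"linear":[0,0,0],"twist":0},{"jaw":0.2,"linear":[0,0,0],"twist":0}]'
```

```text
time: 16.2
position: [0.4977, -0.2074, 0.1033]
tool_rot: [0.933, 0.359, 0.0, 0.0]
ft_force: [0.7, 1.2, 2.6]
grip_width: 0.0303
grip_force: 30.0
```

```bash
python3 -m pendant '[{"jaw":0.2,"linear":[0,0,0.1],"twist":0},{"jaw":0.2,"linear":[0,0,0.08],"twist":0},{"jaw":0.2,"linear":[0,0,0],"twist":0},{"jaw":0.2,"linear":[0,0,0],"twist":0},{"jaw":0.2,"linear":[0,0,0],"twist":0},{"jaw":0.2,"linear":[0,0,0],"twist":0}]'
```

```text
time: 16.7
position: [0.4978, -0.2074, 0.1019]
tool_rot: [0.933, 0.359, 0.0, 0.0]
ft_force: [-0.5, -0.3, 6.6]
grip_width: 0.0302
grip_force: 30.0
```

```bash
python3 -m pendant '[{"jaw":0.2,"linear":[0,0,0],"twist":0},{"jaw":0.2,"linear":[0,0,0],"twist":0},{"jaw":0.2,"linear":[0,0,0],"twist":0},{"jaw":0.2,"linear":[0,0,0],"twist":0},{"jaw":0.2,"linear":[0,0,0],"twist":0},{"jaw":0.2,"linear":[0,0,0],"twist":0}]'
python3 -c "
from h import *
to([.4975,-.2073,.19])"
```

```text
time: 17.2
position: [0.4978, -0.2074, 0.1019]
tool_rot: [0.933, 0.359, 0.0, 0.0]
ft_force: [-1.6, 0.1, 7.3]
grip_width: 0.0299
grip_force: 30.0
t 17.2 pos [ 0.4978 -0.2074  0.1019] yaw_y -47.9 z [ 0.001 -0.    -1.   ] F [-1.64  0.12  7.25] grip 0.0299 30.03 q [-0.6   0.62  1.76  0.    0.76  0.23]
shift cm [-0.01 -0.02 -8.81]
```

It pushed back with about 8.7 N for more than half a second. Lifting out and carrying it to the slab.

```bash
python3 -m pendant '[{"jaw":0.2,"linear":[0,0,-0.6],"twist":0},{"jaw":0.2,"linear":[0,0,-1.2],"twist":0},{"jaw":0.2,"linear":[0,0,-2],"twist":0},{"jaw":0.2,"linear":[0,0,-2],"twist":0},{"jaw":0.2,"linear":[0,0,-2],"twist":0},{"jaw":0.2,"linear":[0,0,-1],"twist":0},{"jaw":0.2,"linear":[0,0,0],"twist":0}]' && python3 -m pendant '[{"jaw":0.2,"linear":[2.09,-1.99,0],"twist":0},{"jaw":0.2,"linear":[2.09,-1.99,0],"twist":0},{"jaw":0.2,"linear":[2.09,-1.99,0],"twist":0},{"jaw":0.2,"linear":[2.09,-1.99,0],"twist":0},{"jaw":0.2,"linear":[2.09,-1.99,0],"twist":0},{"jaw":0.2,"linear":[2.09,-1.99,0],"twist":0},{"jaw":0.2,"linear":[2.09,-1.99,0],"twist":0},{"jaw":0.2,"linear":[2.09,-1.99,0],"twist":0},{"jaw":0.2,"linear":[2.09,-1.99,0],"twist":0},{"jaw":0.2,"linear":[2.09,-1.99,0],"twist":0},{"jaw":0.2,"linear":[0,0,0],"twist":0},{"jaw":0.2,"linear":[0,0,0],"twist":0}]'
python3 - <<'E'
from h import *
to([.519,.081,.091])
c=cams.camera("side"); W=cloud(c); o=robot.get_obs()["position"]
d=np.hypot(W[...,0]-o[0],W[...,1]-o[1]); m=(d<.045)&(W[...,2]>o[2]-.085)&(W[...,2]<o[2]-.042)&(c["depth"]>0); p=W[m]
print("pad",len(p),p.min(0).round(4),p.max(0).round(4))
E
```

```text
time: 17.78
position: [0.4988, -0.2081, 0.1913]
tool_rot: [0.933, 0.359, 0.001, 0.002]
ft_force: [-0.0, -0.2, -1.1]
grip_width: 0.03
grip_force: 30.0
time: 18.78
position: [0.5182, 0.0818, 0.1879]
tool_rot: [0.933, 0.361, -0.001, -0.0]
ft_force: [0.1, -0.1, -1.6]
grip_width: 0.0302
grip_force: 30.0
t 18.78 pos [0.5182 0.0818 0.1879] yaw_y -47.7 z [-0.003 -0.    -1.   ] F [ 0.07 -0.15 -1.63] grip 0.0302 29.99 q [-0.06  0.47  1.73 -0.    0.94  0.78]
shift cm [0.02 0.13 9.69]
pad 404 [0.4891 0.0669 0.121 ] [0.5527 0.1211 0.1457]
```

```bash
python3 -m pendant '[{"jaw":0.2,"linear":[0,0.2,2],"twist":0},{"jaw":0.2,"linear":[0,0,2.5],"twist":0},{"jaw":0.2,"linear":[0,0,2],"twist":0},{"jaw":0.2,"linear":[0,0,1.5],"twist":0},{"jaw":0.2,"linear":[0,0,0.8],"twist":0},{"jaw":0.2,"linear":[0,0,0.3],"twist":0},{"jaw":0.2,"linear":[0,0,0],"twist":0},{"jaw":0.2,"linear":[0,0,0],"twist":0}]' && python3 -m pendant '[{"jaw":0.2,"linear":[0,0,0.2],"twist":0},{"jaw":0.2,"linear":[0,0,0.1],"twist":0},{"jaw":0.2,"linear":[0,0,0],"twist":0},{"jaw":0.2,"linear":[0,0,0],"twist":0}]'
```

```text
time: 19.5
position: [0.5211, 0.0784, 0.0987]
tool_rot: [0.933, 0.359, 0.0, 0.0]
ft_force: [-0.2, 0.8, -1.3]
grip_width: 0.03
grip_force: 30.0
time: 19.83
position: [0.5207, 0.079, 0.0957]
tool_rot: [0.933, 0.359, 0.0, 0.0]
ft_force: [0.1, -0.9, -1.7]
grip_width: 0.0301
grip_force: 30.0
```

```bash
python3 -m pendant '[{"jaw":0.2,"linear":[0,0,0.15],"twist":0},{"jaw":0.2,"linear":[0,0,0.1],"twist":0},{"jaw":0.2,"linear":[0,0,0],"twist":0},{"jaw":0.2,"linear":[0,0,0],"twist":0}]'
```

```text
time: 20.17
position: [0.5204, 0.079, 0.0927]
tool_rot: [0.933, 0.359, -0.0, -0.0]
ft_force: [0.0, 0.3, -0.8]
grip_width: 0.0301
grip_force: 30.0
```

```bash
python3 -m pendant '[{"jaw":0.2,"linear":[0,0,0.1],"twist":0},{"jaw":0.2,"linear":[0,0,0],"twist":0},{"jaw":0.2,"linear":[0,0,0],"twist":0}]'
```

```text
time: 20.42
position: [0.5205, 0.079, 0.0917]
tool_rot: [0.933, 0.359, -0.0, -0.0]
ft_force: [-0.2, 1.2, -0.8]
grip_width: 0.0304
grip_force: 30.0
```

```bash
python3 -m pendant '[{"jaw":0.2,"linear":[0,0,0.08],"twist":0},{"jaw":0.2,"linear":[0,0,0],"twist":0},{"jaw":0.2,"linear":[0,0,0],"twist":0}]'
```

```text
time: 20.67
position: [0.5206, 0.079, 0.091]
tool_rot: [0.933, 0.359, 0.0, 0.0]
ft_force: [-0.9, 0.6, -0.4]
grip_width: 0.0298
grip_force: 30.0
```

```bash
python3 -m pendant '[{"jaw":0.2,"linear":[0,0,0.05],"twist":0},{"jaw":0.2,"linear":[0,0,0],"twist":0},{"jaw":0.2,"linear":[0,0,0],"twist":0}]'
```

```text
time: 20.92
position: [0.5208, 0.079, 0.091]
tool_rot: [0.933, 0.359, 0.0, 0.0]
ft_force: [0.3, 0.9, 4.1]
grip_width: 0.0303
grip_force: 30.0
```

The dabber is on the slab; releasing.

```bash
python3 -m pendant '[{"jaw":0.45,"linear":[0,0,0],"twist":0},{"jaw":0.5,"linear":[0,0,0],"twist":0},{"jaw":0.6,"linear":[0,0,0],"twist":0},{"jaw":0.7,"linear":[0,0,0],"twist":0},{"jaw":0.8,"linear":[0,0,0],"twist":0},{"jaw":0.8,"linear":[0,0,0],"twist":0},{"jaw":0.8,"linear":[0,0,0],"twist":0},{"jaw":0.8,"linear":[0,0,0],"twist":0}]' && python3 -m pendant '[{"jaw":0.8,"linear":[0,0,-1],"twist":0},{"jaw":0.8,"linear":[0,0,-2],"twist":0},{"jaw":0.8,"linear":[0,0,-3],"twist":0},{"jaw":0.8,"linear":[0,0,-4],"twist":0},{"jaw":0.8,"linear":[0,0,-2],"twist":0},{"jaw":0.8,"linear":[-4,3,0],"twist":0},{"jaw":0.8,"linear":[-4,0,0],"twist":0},{"jaw":0.8,"linear":[0,0,0],"twist":0},{"jaw":0.8,"linear":[0,0,0],"twist":0}]'
python3 - <<'E'
from h import *
c=cams.camera("side"); W=cloud(c)
d=np.hypot(W[...,0]-.521,W[...,1]-.084); m=(d<.05)&(W[...,2]>.024)&(W[...,2]<.05)&(c["depth"]>0); p=W[m]; print("pad",p.min(0).round(4),p.max(0).round(4))
m=(d<.05)&(W[...,2]>.08)&(W[...,2]<.12); p=W[m]; print("knob",p.min(0).round(4),p.max(0).round(4))
cv2.imwrite("pics/end.png",c["color"])
E
```

```text
time: 21.58
position: [0.5205, 0.079, 0.0904]
tool_rot: [0.933, 0.359, -0.0, -0.0]
ft_force: [0.1, 0.4, -0.5]
grip_width: 0.0684
grip_force: 0.0
time: 22.33
position: [0.4815, 0.0104, 0.2112]
tool_rot: [0.934, 0.358, -0.0, -0.0]
ft_force: [0.2, -0.2, -0.1]
grip_width: 0.0694
grip_force: 0.0
pad [0.4895 0.0563 0.0244] [0.5539 0.1185 0.05  ]
knob [0.507 0.072 0.08 ] [0.5365 0.101  0.1071]
```

View pics/end.png

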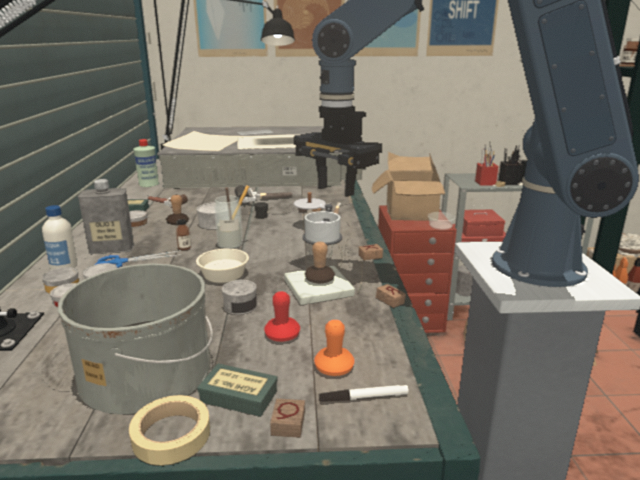

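The dabber stands upright in the middle of the slab at (320,268). The cover is still aside at (310,203), and the other things are where they were. Handing in.

```bash
python3 -c "
from rig import robot
print(robot.hand_in())"
```

```text
the job is handed in; nothing more can be done
None
```

The job is handed in, but no verdict came back: the cover was pushed to about 2.0 rad, the plate was pressed at about 9 N for over half a second, and the dabber was released upright near the middle of the slab with nothing else visibly moved.

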